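# Bin the empty shaker and check the bin's catch

### The arm

A 7-joint arm with a two-finger parallel gripper is mounted at the origin on the work surface. World frame = base frame: x ahead of the robot, y to its left, z up, the work surface at z = 0. Lengths are in m, angles in rad, forces in N, time in s.
With the tool pointing down it reaches from about 0.35 to 0.9 m from the base axis. Payload 8.1 kg.
Tool frame: the origin (TCP) lies midway between the tips of the shut fingers; the grasp point (between the pads) lies 19 mm behind it; z points along the fingers, y is the line along which they close (so a half turn about z gives the same grasp; the last joint's range is limited). The gripper opens to 92 mm and grips with 3 to 60 N. Pads are 19 mm wide; open, the fingers measure 130 mm over their backs; the gripper's body (75 mm by 190 mm) begins 47 mm behind the grasp point.
Start: joints at [-1.33, 0.434, 0.025, 1.573, -0.012, 1.134, -0.075], TCP at [0.211, 0.588, 0.227] pointing down, gripper open.
Joint ranges: [-2.62, 2.62], [-0.44, 2.09], [-1.27, 1.32], [0.08, 2.57], [-1.32, 4.46], [0.12, 2], [-2.74, 2.74]. Speed limits (rad/s): [2.22, 2.22, 3.01, 3.01, 3.14, 3.14, 3.14].

### API

Orientations are given as a rotation vector (axis times angle).
In Python, from cell import readout, get_image, calibration, ticket gives the robot as it stands. The module is installed in compiled form; this text tells all that it offers.
- The arm moves only by the tool move_arm, never from a script. Its argument "series" is a list of rows, each a list of 6 numbers: the shift along the world's x, y, z as a fraction of full scale, then the turn, a rotation vector about the world's x, y, z as a fraction of full scale. A call has 1 to 5 rows; each row is the pose to reach, as a shift and turn from the pose commanded when the call began; what a row does not reach only later rows make up. Full scale, the value 1, is 0.75 m for a shift and 60 degrees for a turn. A row lasts 1/10 s, in which the tool goes at most 50 mm and 8.59 degrees, less where a joint would pass 70% of its speed; a pose out of reach is approached as far as the arm can. A call with a number of a shift or a turn outside -1 to 1 is refused whole. A call with a gripper value outside its range is refused whole. "claw" is the opening, from -1 (shut) to 1 (fully open), so that 0 is half open, set as the call begins (left out, the last holds). The fingers move at their own pace and stop on an object; "squeeze" is the grip in N (left out, the last holds). Time passes only in rows, so rows that repeat a pose let the fingers close. It gives the time, the measured TCP pose, the force, the opening and the grip force at its end, in the units of the state.
- readout.observe(): the state, without advancing time (a new reading comes with each control period).
- get_image(name): name is "scene" or "top"; returns (picture, depth): 420x560x3 uint8, red, green, blue; 420x560 float32, m along the optical axis (not along the pixel's ray), 0 where there is no reading.
- calibration(name): a dict with "fx", "fy", "cx", "cy" (pixels), "view" (4x4, takes a point from world to camera coordinates). Camera axes: x right, y down, z forward; pixel columns grow to the right and rows downward; lengths in m; the calibration is good to about 2 mm. A picture is of the moment at which its call begins. calibration takes no time and is no camera call.
- ticket.sign_off(): hands the job in; it is judged then, once.
The state is a dict: "clock": time; "joints": joint angles; "dq": joint speeds; "joint_efforts": joint torques, N m; "position": TCP position; "ee_rot": TCP orientation; "force": force on the tool from outside, world axes, zero at the start; "ft_torque": the same for the moment, N m; "width": opening from 0.0 (shut) to 1.0 (fully open); "gripper_force": force on a finger pad.
Only numpy, scipy, OpenCV 4.12 (cv2) and the standard library are available. Lean on these libraries where they do the work, as an engineer would, in place of code of your own. Each camera call takes 0.05 s, during which the arm holds its last target. There are 200 camera calls.

### The job

Post the empty yellow, red-capped shaker through the sprung flap in the sloping hood of the white bin, so that the flap closes behind it. Then take the bin front by its blue knob and tug it gently for about a second to check that its catch holds; if it gives, press it fully home until it catches and tug it again. Let go, leaving the front caught fully home, and leave everything else standing where it is.

Things in the scene. Friction and masses are not known exactly. Their poses are not given: they have to be found in the camera images.
- shaker_center (a point): centre of the empty shaker: an upright closed cylinder, yellow with a red cap, 46 mm across, 120 mm tall, about 80 g, standing loose on the shelf top (centre 60 mm above its foot)
- bin: white plastic bin fixed to the shelf, 200 mm deep (x) x 220 mm wide (y) x 218 mm tall; origin at the centre of its underside, x towards its back, y to its left seen from the robot, z up. Upright front face at x = -100 mm; above it, from 155 mm height, a hood slopes up and back at 35 degrees from horizontal for 110 mm, then the flat roof. Hollow, walls 5 mm, floor 6 mm thick
- flap_mouth (a point): centre of the flap opening, on the outer face of the sloping hood, at bin x -55, y 0, z 187 mm (axes as the bin's). The opening is 58 mm along the slope and 150 mm wide along bin y; its inward direction is 35 degrees from straight down, leaning towards bin +x. There is 150 mm or more of free depth behind it
- flap (a joint): swing of the grey flap that fills the opening, hinged along the opening's upper edge, swinging inward: 0 shut, 1.5 rad (limit) pushed right in. A weak spring (under 0.5 N at its free edge) shuts it
- knob (a point): centre of the blue knob on the bin's front: a block 26 mm wide (bin y), 22 mm deep (x), 44 mm tall, its centre 39 mm in front of the hinge line and 118 mm above it (33 mm clear of the front's face); axes as the front's (as the bin's when shut). A 16 mm thick stem joins it to the front
- front (a joint): tilt of the bin's front about a level hinge (along bin y) at its lower edge, at bin x -100, z 12 mm: 0 fully home, grows as its top comes out towards the robot, up to 0.9 rad. A light spring draws it shut with about 2 N at the knob. It may start caught or not
- catch (a point): the sprung roller catch at the top edge of the front, hidden inside the bin. When caught, the front has free play up to about 0.02 rad (2.5 mm at the knob), then resists more and more and lets go at about 9 to 10 N of pull at the knob (near 0.035 rad): tug with 3 to 6 N. When not caught, the front only rests against the roller at about 0.11 rad, comes away freely when tugged, and needs about 6 N of push at the knob to snap home (a 12 N press is ample)
- steel_cup: open stainless steel cup, 72 mm across, 85 mm tall; a bystander, loose on the shelf top; origin at its underside
- funnel: green plastic funnel standing on its 96 mm wide mouth, 105 mm tall; a bystander, loose on the shelf top; origin at its underside
- egg_cup: white ceramic egg cup, 50 mm across, 62 mm tall; a bystander, loose on the shelf top; origin at its underside
- brush: blue scrubbing brush lying bristles down, about 200 mm long, 50 mm wide, 48 mm tall; a bystander, loose on the shelf top; origin at its underside
- soap: orange washing-up bottle, 60 mm across, 190 mm tall; a bystander, loose on the shelf top; origin at its underside
- mug: blue ceramic mug with a handle, 80 mm across, 90 mm tall; a bystander, loose on the shelf top; origin at its underside
- shaker: the same shaker as a body; origin at the centre of its foot
Mind the look-alikes: they are no part of the job. Of the things that look like the shaker, take the one that is farthest to the robot's right at the start.

How it is judged:
On the way, in this order (a step that is already met when the one before it is completed fails the run):
1. the shaker lies inside the bin and the flap has closed behind it (z of shaker_center in the frame of bin between 0 and 0.13 m and x of shaker_center in the frame of bin between -0.1 and 0.1 m and y of shaker_center in the frame of bin between -0.108 and 0.108 m and value of joint flap below 0.1 rad), for 0.2 s.
2. the caught front is tugged by the robot's fingers and the catch holds it (0.012 to 0.034 rad for 0.4 s) (contact force between the fingers and front above 1.5 N and value of joint front between 0.012 and 0.034 rad), for 0.4 s.
At the end, for the whole second after the job is handed in: The shaker lies at rest inside the bin (its centre within the walls and lower than 130 mm), the flap is shut (under 0.1 rad), the front is caught fully home (under 0.012 rad) (all of step 1 and value of joint front below 0.012 rad and linear speed of shaker below 0.03 m/s); the robot touches nothing.
It fails at once if a bystander (cup, funnel, egg cup, brush, bottle or mug) is moved by more than 40 mm (distance of any of steel_cup, funnel, egg_cup, brush, soap, mug from where it was at the start of the episode above 0.04 m).
It fails at once if the front is pulled wide open (over 0.5 rad) (value of joint front above 0.5 rad).
It also fails if it takes over 72 s, if anything falls off the work surface, if the arm or the gripper's body presses on something with over 40 N, if the wrist force passes 120 N, or if a joint passes its speed limit or range.

## Working session

There is one attempt and no reset: what is moved stays moved. The work goes in short steps, Python scripts to look and compute and a tool call to move; the robot and the scene stay as the last step left them, time stands still between calls to the robot, and variables do not carry over. Pictures are saved under pics/ and viewed, at most 10 in all, crops included, and the job is handed in when it is done.

Besides the shell and the picture viewer there is one more tool, called after "Emit:" as name(argument=value, ...), one argument or row to a line, values as JSON. move_arm: Moves the arm, as the interface text tells. Shift numbers are shares of 0.75 m and turn numbers shares of 60 degrees, none past 1 either way. Its arguments: {"type":"object","properties":{"series":{"type":"array"},"claw":{"type":"number"},"squeeze":{"type":"number"}},"required":["series"]}

```bash
mkdir -p pics
cat > h.py <<'E'
import numpy as np, cv2
from cell import readout, get_image, calibration, ticket
def snap(n,f=None):
    p,d=get_image(n)
    if f: cv2.imwrite('pics/'+f,cv2.cvtColor(p,cv2.COLOR_RGB2BGR))
    return p,d
def cloud(n,d):
    c=calibration(n); v,u=np.mgrid[:d.shape[0],:d.shape[1]]
    P=np.stack([(u-c['cx'])/c['fx']*d,(v-c['cy'])/c['fy']*d,d],-1)
    V=np.array(c['view']); return (P-V[:3,3])@V[:3,:3]
E
python3 - <<'E'
from h import *
for n in('scene','top'):
    p,d=snap(n,n+'0.png'); np.savez(''+n+'0.npz',p=p,d=d); c=calibration(n); print(n,c['fx'],np.round(np.linalg.inv(c['view']),3).tolist())
print(readout.observe())
E
```

```text
scene 433.2201422889658 [[0.753, 0.474, -0.457, 1.098], [0.659, -0.541, 0.523, -0.714], [0.001, -0.695, -0.719, 1.106], [0.0, 0.0, 0.0, 1.0]]
top 408.67895741861975 [[-0.012, -0.978, 0.207, 0.268], [-1.0, 0.012, 0.001, -0.011], [-0.003, -0.207, -0.978, 1.248], [0.0, 0.0, 0.0, 1.0]]
{'clock': 0.1, 'joints': array([-1.32960328,  0.43514526,  0.02496823,  1.57401599, -0.01157986,
        1.13400325, -0.07511918]), 'dq': array([-0.00130242, -0.00132644,  0.00019413, -0.00442032, -0.00124767,
       -0.00092588,  0.00135782]), 'joint_efforts': array([ 3.09633178e-03, -6.69118023e+01,  9.88542661e-01, -3.15146184e+01,
       -6.02382305e-02,  3.74671456e-02,  1.07519490e-04]), 'position': array([0.21055972, 0.58796851, 0.22602457]), 'ee_rot': array([-5.37472669e-01, -3.09517328e+00,  2.23642373e-03]), 'force': array([-0.30929792, -0.261738  , -0.43438426]), 'ft_torque': array([0.0017277 , 0.00572158, 0.03747138]), 'gripper_force': 0.0, 'width': 0.9998097898685964}
```

View pics/scene0.png

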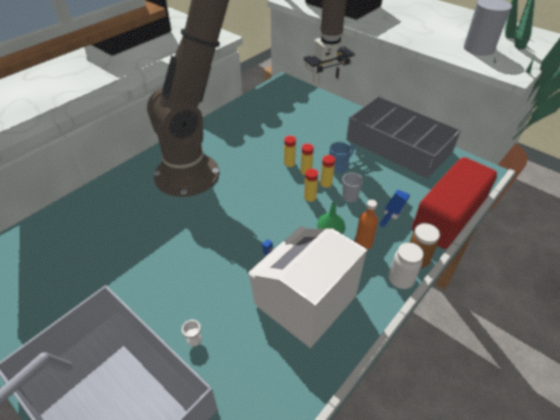

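View pics/top0.png

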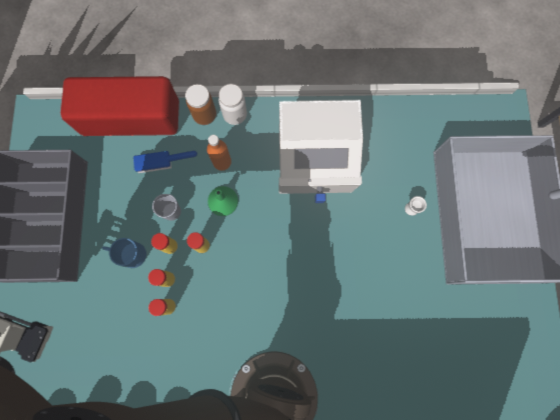

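Scene view: four yellow, red-capped shakers, with the bin at about (305,280). Top view (image right = robot's right): caps at (161,242), (196,242), (158,278) and (157,307). The one farthest right is (196,242), and the orange/white jars at (200,100) and bottle at (218,150) are not candidates. The knob is at (320,198). Next I'll measure and check the choice with a crop.

Run:
```python
from h import *
z=np.load('top0.npz'); p,d=z['p'],z['d']; W=cloud('top',d)
hsv=cv2.cvtColor(p,cv2.COLOR_RGB2HSV)
def comps(m,name,n=12,P=W):
    k,l,s,c=cv2.connectedComponentsWithStats(m.astype(np.uint8))
    for i in range(1,k):
        if s[i,4]>n:
            q=P[(l==i)]; q=q[np.isfinite(q).all(1)]
            print(name,c[i].round(),s[i,4],'med',np.median(q,0).round(3),'min',np.percentile(q,3,0).round(3),'max',np.percentile(q,97,0).round(3))
H,S,V=hsv[...,0],hsv[...,1],hsv[...,2]
comps(((H<6)|(H>174))&(S>150)&(V>100)&(W[...,2]>.1),'red',40)
comps((H>105)&(H<125)&(S>150)&(V>60),'blue',20)
comps((W[...,2]>.03)&(W[...,0]>.3)&(W[...,0]<.9)&(abs(W[...,1])<.5),'obj',80)
m=(W[...,2]>.14)&(abs(W[...,1]+.12)<.16)&(W[...,0]>.45)&(W[...,0]<.9)
q=W[m]; roof=q[q[:,2]>.21]
print('roof rect',cv2.minAreaRect(roof[:,:2].astype(np.float32)), np.median(roof[:,2]))
# edges of roof per col
for v in range(96,206,6): print(v,[tuple(W[v,u].round(3)) for u in (290,320,350)])
for u in range(272,372,6): print(u,W[120,u].round(3),W[175,u].round(3))
cv2.imwrite('pics/crop1.png',cv2.resize(cv2.cvtColor(p[170:330,120:380],cv2.COLOR_RGB2BGR),None,fx=3,fy=3))
```

```text
red [115. 101.] 5001 med [0.841 0.453 0.15 ] min [0.788 0.31  0.111] max [0.915 0.597 0.155]
red [195. 240.] 186 med [0.433 0.213 0.121] min [0.414 0.196 0.116] max [0.451 0.231 0.125]
red [160. 241.] 197 med [0.432 0.312 0.121] min [0.412 0.293 0.114] max [0.451 0.331 0.125]
red [157. 277.] 200 med [0.333 0.315 0.121] min [0.314 0.297 0.114] max [0.352 0.335 0.125]
red [157. 307.] 199 med [0.253 0.31  0.121] min [0.234 0.292 0.117] max [0.271 0.329 0.125]
blue [152. 160.] 509 med [0.698 0.372 0.039] min [0.672 0.312 0.034] max [0.72  0.423 0.044]
obj [138. 108.] 3817 med [0.822 0.391 0.148] min [0.788 0.3   0.041] max [0.895 0.493 0.155]
obj [199. 103.] 822 med [0.849 0.214 0.124] min [0.829 0.182 0.037] max [0.894 0.251 0.134]
obj [231. 103.] 804 med [0.849 0.117 0.124] min [0.829 0.083 0.037] max [0.893 0.152 0.134]
obj [319. 147.] 7492 med [ 0.672 -0.134  0.206] min [ 0.58  -0.239  0.087] max [ 0.791 -0.029  0.221]
obj [217. 152.] 542 med [0.689 0.154 0.126] min [0.673 0.131 0.04 ] max [0.715 0.182 0.192]
obj [158. 159.] 753 med [0.702 0.357 0.039] min [0.671 0.244 0.033] max [0.
[... 4460 characters left out ...]

290 [ 0.744 -0.054  0.218] [ 0.606 -0.053  0.161]
296 [ 0.742 -0.07   0.22 ] [ 0.607 -0.07   0.158]
302 [ 0.743 -0.087  0.219] [ 0.605 -0.086  0.164]
308 [ 0.744 -0.103  0.215] [ 0.604 -0.103  0.165]
314 [ 0.742 -0.119  0.219] [ 0.607 -0.12   0.154]
320 [ 0.741 -0.135  0.221] [ 0.604 -0.136  0.165]
326 [ 0.743 -0.152  0.216] [ 0.606 -0.154  0.157]
332 [ 0.741 -0.167  0.219] [ 0.605 -0.17   0.16 ]
338 [ 0.742 -0.184  0.218] [ 0.604 -0.186  0.161]
344 [ 0.741 -0.2    0.22 ] [ 0.605 -0.203  0.159]
350 [ 0.741 -0.216  0.218] [ 0.604 -0.22   0.161]
356 [ 0.74  -0.232  0.22 ] [ 0.604 -0.237  0.158]
362 [ 0.84  -0.299  0.003] [ 0.653 -0.289 -0.001]
368 [ 0.838 -0.317  0.006] [ 0.653 -0.308 -0.001]
```

View pics/crop1.png

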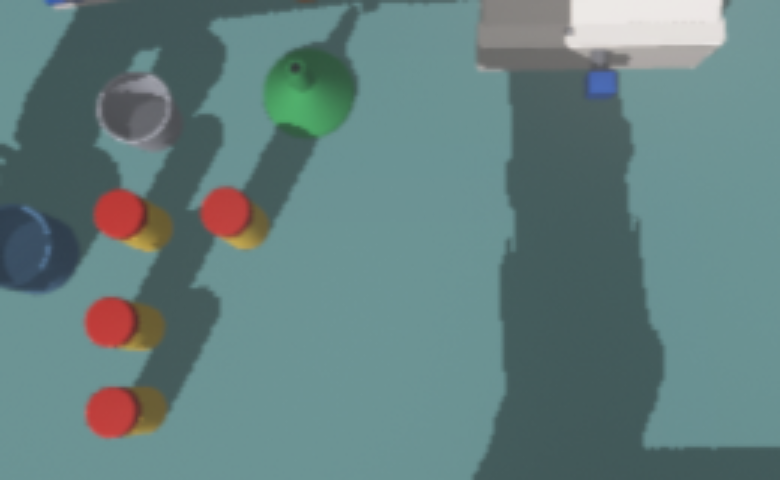

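The crop shows the farthest-right shaker's cap at crop (227,212) with the funnel behind it, and the knob at (601,84) standing off, so the front seems ajar. Target shaker is at (0.4325, 0.2135), top 0.121. Bin centre is about (0.698, -0.1345) with yaw about 0. I'll set out for above the shaker.

Emit:
move_arm(
  series=[
    [0.296, -0.5, 0, 0, 0, 0.328],
    [0.296, -0.5, 0, 0, 0, 0.328],
    [0.296, -0.5, 0, 0, 0, 0.328],
    [0.296, -0.5, 0, 0, 0, 0.328],
    [0.296, -0.5, 0, 0, 0, 0.328],
  ],
  claw=0.55,
)

```text
clock: 0.6
position: [0.3387, 0.3712, 0.2265]
ee_rot: [-0.0, -3.141, 0.0]
force: [1.1, 0.5, -0.0]
width: 0.774
gripper_force: 0.0
```

Emit:
move_arm(
  series=[
    [0.125, -0.21, 0, 0, 0, 0],
    [0.125, -0.21, 0, 0, 0, 0],
    [0.125, -0.21, 0, 0, 0, 0],
    [0.125, -0.21, 0, 0, 0, 0],
    [0.125, -0.21, 0, 0, 0, 0],
  ],
)

```text
clock: 1.1
position: [0.4341, 0.2106, 0.2267]
ee_rot: [0.013, 3.141, -0.003]
force: [-0.4, -0.7, -0.2]
width: 0.776
gripper_force: 0.0
```

Run:
```python
from h import *
s=readout.observe(); print(s['position'],s['ee_rot'],s['force'],s['joints'].round(2))
p,d=snap('scene','scene1.png'); W=cloud('scene',d); hsv=cv2.cvtColor(p,cv2.COLOR_RGB2HSV)
H,S,V=[hsv[...,i] for i in range(3)]
for nm,m in (('red',((H<6)|(H>174))&(S>150)&(V>70)&(W[...,2]>.09)&(W[...,2]<.13)),('blue',(H>105)&(H<128)&(S>130)&(V>40))):
    k,l,st,c=cv2.connectedComponentsWithStats(m.astype(np.uint8))
    for i in range(1,k):
        if st[i,4]>25:
            q=W[l==i]; print(nm,c[i].round(),st[i,4],np.percentile(q,4,0).round(3),np.median(q,0).round(3),np.percentile(q,96,0).round(3))
```

```text
[0.43411197 0.21063263 0.22667167] [ 1.30795493e-02  3.14080858e+00 -2.94477214e-03] [-0.44269227 -0.69819249 -0.15878737] [-0.67  0.2   0.13  1.92 -0.03  1.03  1.03]
red [288. 143.] 33 [0.245 0.283 0.105] [0.261 0.293 0.115] [0.273 0.302 0.122]
red [328. 160.] 90 [0.42  0.289 0.107] [0.436 0.304 0.117] [0.453 0.326 0.122]
red [311. 174.] 98 [0.419 0.189 0.108] [0.438 0.206 0.118] [0.454 0.226 0.122]
red [446. 218.] 507 [0.809 0.294 0.092] [0.889 0.299 0.111] [0.928 0.506 0.129]
blue [395. 205.] 404 [0.675 0.244 0.031] [0.704 0.352 0.037] [0.723 0.419 0.045]
blue [267. 246.] 84 [ 0.537 -0.153  0.121] [ 0.551 -0.145  0.144] [ 0.557 -0.129  0.149]
```

The second view agrees: shaker at about (0.434, 0.211). Knob at about x 0.546, so the front is resting on the roller, not caught. Now I descend and grip.

Emit:
move_arm(
  series=[
    [0, 0, -0.067, 0, 0, 0],
    [0, 0, -0.13, 0, 0, 0],
    [0, 0, -0.175, 0, 0, 0],
    [0, 0, -0.2, 0, 0, 0],
    [0, 0, -0.2, 0, 0, 0],
  ],
)

```text
clock: 1.65
position: [0.4292, 0.2162, 0.0742]
ee_rot: [0.003, -3.137, 0.004]
force: [-0.1, -0.4, -1.2]
width: 0.777
gripper_force: 0.0
```

Emit:
move_arm(
  series=[
    [0, 0, 0, 0, 0, 0],
    [0, 0, 0, 0, 0, 0],
    [0, 0, 0, 0, 0, 0],
    [0, 0, 0, 0, 0, 0],
    [0, 0, 0, 0, 0, 0],
  ],
  claw=-0.5,
  squeeze=15,
)

```text
clock: 2.15
position: [0.4324, 0.2163, 0.0777]
ee_rot: [0.001, 3.14, 0.002]
force: [0.3, -0.9, 7.5]
width: 0.491
gripper_force: 15.0
```

Emit:
move_arm(
  series=[
    [0, 0, 0, 0, 0, 0],
    [0, 0, 0.04, 0, 0, 0],
    [0, 0, 0.1, 0, 0, 0],
    [0, 0, 0.16, 0, 0, 0],
    [0, 0, 0.16, 0, 0, 0],
  ],
)

```text
clock: 2.65
position: [0.4346, 0.2173, 0.2024]
ee_rot: [0.001, 3.134, 0.009]
force: [0.2, -0.7, -1.7]
width: 0.494
gripper_force: 15.0
```

Run:
```python
from h import *
s=readout.observe(); print(s['position'],s['ee_rot'],s['force'],s['width'],s['gripper_force'])
snap('scene','scene2.png')
```

```text
[0.43464963 0.21734115 0.20240488] [1.30761775e-03 3.13359659e+00 8.61556408e-03] [ 0.16873328 -0.74609318 -1.72415682] 0.4941266651980465 14.999611470043419
```

View pics/scene2.png

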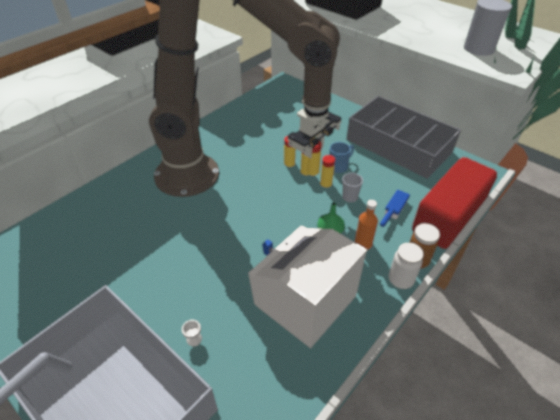

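The picture shows the shaker lifted in the gripper at (311,158) with the others still standing. Carrying it to the flap, tilting 35° on the way.

Emit:
move_arm(
  series=[
    [0, 0, 0.06, 0, 0, 0],
    [0.04, -0.06, 0.1, 0, -0.1, 0],
    [0.08, -0.12, 0.11, 0, -0.2, 0],
    [0.11, -0.18, 0.11, 0, -0.3, 0],
    [0.14, -0.24, 0.11, 0, -0.4, 0],
  ],
)

```text
clock: 3.2
position: [0.53, 0.0487, 0.2791]
ee_rot: [-0.001, 2.719, -0.0]
force: [1.0, -0.3, -1.4]
width: 0.492
gripper_force: 15.0
```

Emit:
move_arm(
  series=[
    [0.01, -0.06, 0, 0, -0.09, 0],
    [0.02, -0.12, 0, 0, -0.183, 0],
    [0.03, -0.17, 0, 0, -0.183, 0],
    [0.04, -0.215, 0, 0, -0.183, 0],
    [0.044, -0.229, 0, 0, -0.183, 0],
  ],
)

```text
clock: 3.7
position: [0.5615, -0.1231, 0.2778]
ee_rot: [0.002, 2.533, -0.0]
force: [-0.7, 0.8, -0.9]
width: 0.498
gripper_force: 15.0
```

Emit:
move_arm(
  series=[
    [0, 0, 0, 0, 0, 0],
    [0, 0, 0, 0, 0, 0],
  ],
)

```text
clock: 3.9
position: [0.5616, -0.1217, 0.2777]
ee_rot: [0.002, 2.534, -0.0]
force: [-0.6, 0.7, -1.0]
width: 0.498
gripper_force: 15.0
```

Run:
```python
from h import *
from scipy.spatial.transform import Rotation as R
s=readout.observe(); print(s['position'],s['force'],s['joints'].round(2),R.from_rotvec(s['ee_rot']).as_matrix().round(3))
pics=[]
for n in ('scene','top'):
    p,d=snap(n); W=cloud(n,d); hsv=cv2.cvtColor(p,cv2.COLOR_RGB2HSV); H,S,V=[hsv[...,i] for i in range(3)]
    m=(H>15)&(H<32)&(S>120)&(V>60)&(abs(W[...,1]+.14)<.12)&(W[...,0]>.5); q=W[m]
    print(n,m.sum(),np.percentile(q,[3,50,97],0).round(3).tolist() if m.sum() else '')
    b=(H>105)&(H<128)&(S>130)&(V>40)&(abs(W[...,1]+.14)<.05)&(W[...,0]>.5);print(W[b].shape, np.percentile(W[b],[5,50,95],0).round(3).tolist() if b.sum() else '')
    u,v=(310,240) if n=='scene' else (320,170)
    pics.append(cv2.resize(p[v-75:v+75,u-65:u+65],None,fx=3,fy=3))
cv2.imwrite('pics/pre.png',cv2.cvtColor(np.hstack(pics),cv2.COLOR_RGB2BGR))
```

```text
[ 0.56162086 -0.12174062  0.27768199] [-0.57148367  0.66952504 -1.02144138] [-0.45 -0.01  0.66  2.19 -0.32  0.37  2.04] [[-0.821  0.002  0.571]
 [ 0.002  1.    -0.001]
 [-0.571  0.    -0.821]]
scene 456 [[0.565, -0.148, 0.231], [0.59, -0.136, 0.266], [0.616, -0.115, 0.303]]
(80, 3) [[0.538, -0.153, 0.128], [0.55, -0.145, 0.144], [0.557, -0.131, 0.148]]
top 0 
(0, 3)
```

View pics/pre.png

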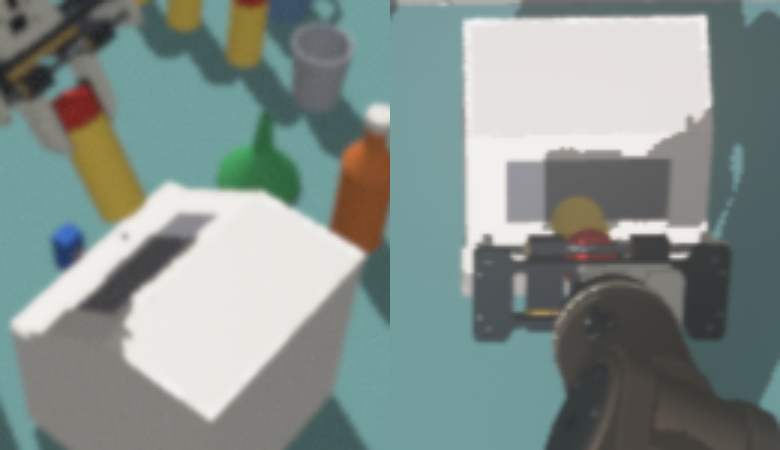

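Left: the shaker is held tilted above the bin, foot at (122,215). Right: the flap spans cols 507–670 (rows 160–220), and the shaker sits a little left of its centre. Next I'll measure the shaker's offset from the tool axis.

Run:
```python
from h import *
T=readout.observe()['position']
p,d=snap('scene'); W=cloud('scene',d); hsv=cv2.cvtColor(p,cv2.COLOR_RGB2HSV); H,S,V=[hsv[...,i] for i in range(3)]
m=(H>15)&(H<32)&(S>120)&(V>60)&(abs(W[...,1]+.14)<.12)&(W[...,0]>.5); q=W[m]-T
e=np.array([.819,0,.574]);u=np.array([.574,0,-.819])
a,b,c=q@e,q[:,1],q@u
A=np.c_[2*a,2*b,np.ones(len(a))]
for lo,hi in((-.03,.025),(.025,.09),(-.03,.09)):
    k=(c>lo)&(c<hi); s=np.linalg.lstsq(A[k],(a*a+b*b)[k],rcond=None)[0]
    # fixed radius fit
    from scipy.optimize import least_squares
    f=least_squares(lambda x:np.hypot(a[k]-x[0],b[k]-x[1])-.023,[0,0],loss='soft_l1',f_scale=.002)
    print(k.sum(),'upslope,y offset',f.x.round(4),np.abs(f.fun).mean().round(4),'far end',np.percentile(c[k],98).round(4))
# flap & hood in bin: grey region plane height check
pt,dt=snap('top'); Wt=cloud('top',dt)
for uu in (295,345):
    n=[Wt[v,uu] for v in range(146,178)]; n=np.array(n); k=n[:,0]>.56; print(uu,(n@ (-u)).round(4)[::4], n[0].round(3),n[-1].round(3))
print('expected plane',np.dot([.643,0,.187],-u))
g=pt[160]; print(pt[162,290:355:2].mean(1).astype(int).tolist()); print([ (v,int(pt[v,297].mean()),Wt[v,297].round(3).tolist()) for v in range(140,182,2)])
```

```text
223 upslope,y offset [-0.0003 -0.0032] 0.0014 far end 0.0241
236 upslope,y offset [-0.0007 -0.003 ] 0.0014 far end 0.0704
459 upslope,y offset [-0.0005 -0.0031] 0.0014 far end 0.0697
295 [-0.2148 -0.2211 -0.2172 -0.2175 -0.2198 -0.2172 -0.2159 -0.2126] [ 0.672 -0.066  0.209] [ 0.537 -0.056  0.367]
345 [-0.2151 -0.2178 -0.2193 -0.2171 -0.2173 -0.2175 -0.2187 -0.01  ] [ 0.671 -0.201  0.208] [ 0.534 -0.168  0.371]
expected plane -0.21592899999999998
[240, 238, 157, 150, 150, 150, 149, 149, 121, 95, 96, 105, 109, 109, 109, 108, 103, 94, 93, 92, 92, 92, 92, 91, 91, 90, 90, 90, 91, 127, 137, 137, 137]
[(140, 227, [0.687, -0.072, 0.214]), (142, 240, [0.682, -0.072, 0.213]), (144, 240, [0.676, -0.072, 0.214]), (146, 240, [0.672, -0.072, 0.21]), (148, 212, [0.668, -0.072, 0.206]), (150, 151, [0.664, -0.072, 0.201]), (152, 151, [0.66, -0.072, 0.196]), (154, 151, [0.656, -0.072, 0.19]), (156, 150, [0.651, -0.072, 0.189]), (158, 151, [0.645, -0.072, 0.188]), (160, 151, [0.641, -0.072, 0.186]), (162, 149, [0.637, -0.072, 0.181]), (164, 149, [0.632, -0.072, 0.178]), (166, 149, [0.628, -0.073, 0.172]), (168, 160, [0.624, -0.073, 0.166]), (170, 237, [0.617, -0.072, 0.17]), (172, 239, [0.613, -0.073, 0.165]), (174, 239, [0.608, -0.073, 0.162]), (176, 166, [0.603, -0.073, 0.159]), (178, 94, [0.536, -0.061, 0.364]), (180, 217, [0.594, -0.073, 0.152])]
```

Emit:
move_arm(
  series=[
    [0.014, -0.014, 0.01, 0, 0, 0],
    [0.014, -0.014, 0.01, 0, 0, 0],
    [0.033, -0.014, -0.017, 0, 0, 0],
    [0.052, -0.014, -0.045, 0, 0, 0],
    [0.0675, -0.014, -0.0665, 0, 0, 0],
  ],
)

```text
clock: 4.6
position: [0.6129, -0.131, 0.2275]
ee_rot: [-0.0, 2.533, 0.001]
force: [-1.3, 0.6, -0.9]
width: 0.496
gripper_force: 15.0
```

Emit:
move_arm(
  series=[
    [0, 0, 0, 0, 0, 0],
    [0, 0, 0, 0, 0, 0],
  ],
)

```text
clock: 4.8
position: [0.6121, -0.1319, 0.2285]
ee_rot: [0.001, 2.533, 0.0]
force: [0.1, -1.2, -1.4]
width: 0.496
gripper_force: 15.0
```

Run:
```python
from h import *
T=readout.observe()['position']
e=np.array([.819,0,.574]);u=np.array([.574,0,-.819])
print(T,'e',T@e,'u',T@u, readout.observe()['force'])
```

```text
[ 0.61205301 -0.13190723  0.22847934] e 0.6324185529224711 u 0.1641938515769646 [ 0.09869594 -1.15093403 -1.42180991]
```

Emit:
move_arm(
  series=[
    [0.017, 0, -0.0245, 0, 0, 0],
    [0.0345, 0, -0.049, 0, 0, 0],
    [0.052, 0, -0.074, 0, 0, 0],
    [0.069, 0, -0.098, 0, 0, 0],
    [0.069, 0, -0.098, 0, 0, 0],
  ],
)

```text
clock: 5.3
position: [0.6649, -0.1319, 0.1551]
ee_rot: [0.001, 2.532, 0.002]
force: [-0.6, 0.2, -0.9]
width: 0.493
gripper_force: 15.0
```

Emit:
move_arm(
  series=[
    [0, 0, 0, 0, 0, 0],
    [0, 0, 0, 0, 0, 0],
    [0, 0, 0, 0, 0, 0],
    [0, 0, 0, 0, 0, 0],
    [0, 0, 0, 0, 0, 0],
  ],
  claw=0.4,
)

```text
clock: 5.8
position: [0.6651, -0.1317, 0.1564]
ee_rot: [-0.001, 2.53, -0.0]
force: [-1.3, 0.1, -0.1]
width: 0.697
gripper_force: 0.2
```

Emit:
move_arm(
  series=[
    [-0.017, 0, 0.0245, 0, 0, 0],
    [-0.0345, 0, 0.049, 0, 0, 0],
    [-0.069, 0, 0.098, 0, 0, 0],
    [-0.107, 0, 0.153, 0, 0, 0],
    [-0.107, 0, 0.153, 0, 0, 0],
  ],
)

```text
clock: 6.3
position: [0.5842, -0.1323, 0.2744]
ee_rot: [-0.0, 2.526, 0.001]
force: [0.8, -0.2, 0.8]
width: 0.703
gripper_force: 0.0
```

Run:
```python
from h import *
s=readout.observe(); print(s['position'],s['force'],s['width'])
pics=[]
for n in ('scene','top'):
    p,d=snap(n); u,v=(310,240) if n=='scene' else (320,170)
    pics.append(cv2.resize(p[v-75:v+75,u-65:u+65],None,fx=3,fy=3))
    if n=='top':
        W=cloud(n,d); print([W[v,u].round(3).tolist() for v in (154,160,165) for u in (298,320,340)])
cv2.imwrite('pics/rel.png',cv2.cvtColor(np.hstack(pics),cv2.COLOR_RGB2BGR))
```

```text
[ 0.58420156 -0.13234242  0.27443572] [ 0.78892713 -0.16667856  0.83642124] 0.7028422347921516
[[0.654, -0.075, 0.195], [0.654, -0.135, 0.195], [0.653, -0.189, 0.196], [0.64, -0.075, 0.187], [0.641, -0.135, 0.183], [0.64, -0.19, 0.182], [0.629, -0.075, 0.178], [0.629, -0.136, 0.174], [0.629, -0.191, 0.173]]
```

View pics/rel.png

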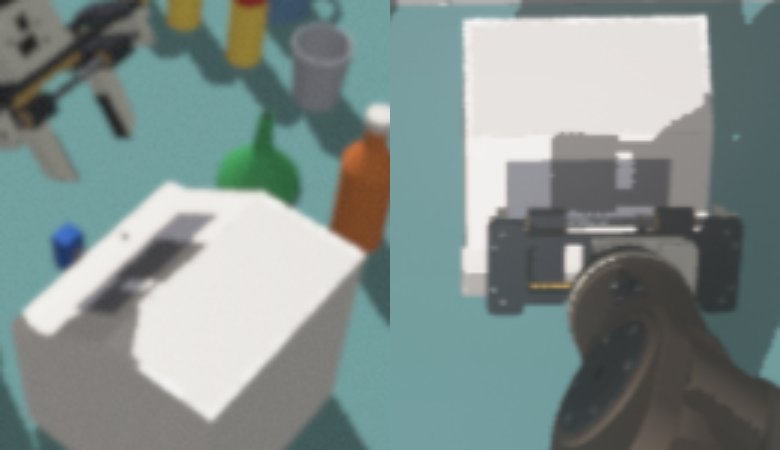

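Flap is flat and shut (plane heights match the hood), the shaker is gone inside, and the knob is at left (68,245), still ajar. Next is the knob. The robot frame reads about 3 mm higher in y than the cameras, so the knob y is about -0.134.

Emit:
move_arm(
  series=[
    [-0.05, -0.002, -0.03, 0, 0, 0],
    [-0.089, -0.002, -0.08, 0, 0, 0],
    [-0.089, -0.002, -0.144, 0, 0, 0],
    [-0.089, -0.002, -0.144, 0, 0, 0],
    [-0.089, -0.002, -0.144, 0, 0, 0],
  ],
)

```text
clock: 6.9
position: [0.5251, -0.1355, 0.1908]
ee_rot: [-0.013, 2.545, -0.012]
force: [-0.5, 0.2, -0.1]
width: 0.699
gripper_force: 0.0
```

Run:
```python
from h import *
s=readout.observe(); print(s['position'],s['force'])
p,d=snap('scene'); W=cloud('scene',d); hsv=cv2.cvtColor(p,cv2.COLOR_RGB2HSV); H,S,V=[hsv[...,i] for i in range(3)]
b=(H>105)&(H<128)&(S>130)&(V>40)&(abs(W[...,1]+.14)<.06)&(W[...,0]>.5);print(b.sum(),np.percentile(W[b],[3,50,97],0).round(3).tolist())
cv2.imwrite('pics/knob.png',cv2.cvtColor(cv2.resize(p[180:300,200:340],None,fx=4,fy=4),cv2.COLOR_RGB2BGR))
```

```text
[ 0.52511492 -0.13546743  0.19080524] [-0.49946226  0.20092128 -0.13707547]
71 [[0.541, -0.153, 0.12], [0.551, -0.147, 0.143], [0.557, -0.132, 0.149]]
```

View pics/knob.png

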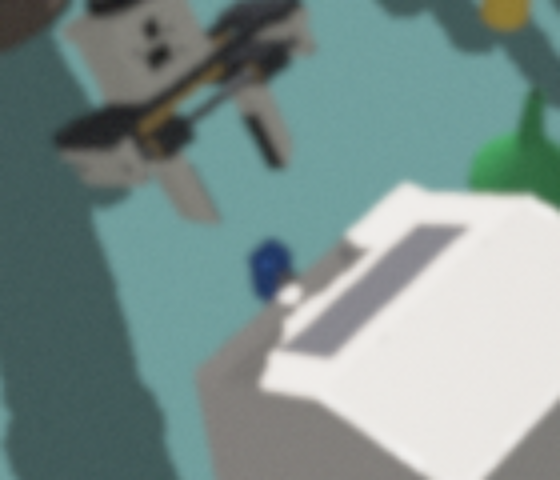

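The picture shows the fingers over the knob at (270,268), and the flap is shut. The arm stopped short of its target, so I'll check the joints for a limit.

Run:
```python
from h import *
s=readout.observe(); print(s['position'],s['joints'].round(3),s['dq'].round(3))
```

```text
[ 0.52341138 -0.13648797  0.18895135] [ 0.239  0.12   0.008  2.331 -0.884  0.172  2.663] [-0.182 -0.031  0.249  0.001  0.079  0.057 -0.092]
```

Emit:
move_arm(
  series=[
    [0, 0, 0.03, 0, 0.12, 0],
    [0, 0, 0.03, 0, 0.25, 0],
    [0, 0, 0.03, 0, 0.4, 0],
    [0, 0, 0.03, 0, 0.417, 0],
    [0, 0, 0.03, 0, 0.417, 0],
  ],
)

```text
clock: 7.45
position: [0.5286, -0.1348, 0.2156]
ee_rot: [-0.022, 2.982, -0.014]
force: [1.2, 0.2, -0.3]
width: 0.7
gripper_force: 0.0
```

Run:
```python
from h import *
from scipy.spatial.transform import Rotation as R
s=readout.observe(); print(s['position'],s['joints'].round(3),s['dq'].round(3),R.from_rotvec(s['ee_rot']).as_matrix().round(3).tolist())
```

```text
[ 0.528593   -0.13484519  0.21556661] [-0.173  0.229  0.411  1.945 -0.16   0.833  1.905] [-0.002  0.081  0.011 -0.052 -0.01   0.114  0.013] [[-0.987, -0.014, 0.159], [-0.015, 1.0, -0.008], [-0.159, -0.01, -0.987]]
```

Emit:
move_arm(
  series=[
    [0.02, 0, -0.03, 0, 0, 0],
    [0.027, 0, -0.07, 0, 0, 0],
    [0.027, 0, -0.11, 0, 0, 0],
    [0.027, 0, -0.136, 0, 0, 0],
    [0.027, 0, -0.136, 0, 0, 0],
  ],
)

```text
clock: 7.95
position: [0.5428, -0.1356, 0.1094]
ee_rot: [-0.017, 2.984, -0.01]
force: [-0.8, 1.4, 0.1]
width: 0.7
gripper_force: 0.0
```

Emit:
move_arm(
  series=[
    [0, 0, 0, 0, 0, 0],
    [0, 0, 0, 0, 0, 0],
    [0, 0, 0, 0, 0, 0],
    [0, 0, 0, 0, 0, 0],
    [0, 0, 0, 0, 0, 0],
  ],
  claw=-0.8,
  squeeze=25,
)

```text
clock: 8.45
position: [0.5458, -0.136, 0.1134]
ee_rot: [-0.018, 2.979, -0.011]
force: [-1.0, 0.6, -0.3]
width: 0.312
gripper_force: 0.0
```

Run:
```python
from h import *
s=readout.observe(); print(s['position'],s['force'],s['width']*92,s['gripper_force'])
```

```text
[ 0.54583392 -0.13595961  0.11341793] [-1.01139828  0.57452538 -0.34347178] 28.674656128684347 0.0
```

Emit:
move_arm(
  series=[
    [0, 0, 0, 0, 0, 0],
    [0, 0, 0, 0, 0, 0],
    [0.005, 0, 0.002, 0, 0, 0],
    [0.01, 0, 0.004, 0, 0, 0],
    [0.015, 0, 0.005, 0, 0, 0],
  ],
)

```text
clock: 8.95
position: [0.5503, -0.1364, 0.1148]
ee_rot: [-0.015, 2.991, -0.008]
force: [-21.6, -1.9, 20.7]
width: 0.283
gripper_force: 25.1
```

Emit:
move_arm(
  series=[
    [0, 0, 0, 0, 0, 0],
    [0, 0, 0, 0, 0, 0],
  ],
)

```text
clock: 9.15
position: [0.5557, -0.1364, 0.1167]
ee_rot: [-0.016, 2.981, -0.01]
force: [-4.0, -2.5, 9.2]
width: 0.279
gripper_force: 25.0
```

Emit:
move_arm(
  series=[
    [0.003, 0, 0, 0, 0, 0],
    [0.003, 0, 0, 0, 0, 0],
    [0.003, 0, 0, 0, 0, 0],
  ],
)

```text
clock: 9.45
position: [0.5594, -0.1363, 0.1177]
ee_rot: [-0.017, 2.978, -0.011]
force: [-5.4, -1.7, 14.0]
width: 0.284
gripper_force: 25.0
```

Emit:
move_arm(
  series=[
    [0.003, 0, 0.002, 0, 0, 0],
    [0.003, 0, 0.002, 0, 0, 0],
    [0.003, 0, 0.002, 0, 0, 0],
  ],
)

```text
clock: 9.75
position: [0.5599, -0.1363, 0.118]
ee_rot: [-0.016, 2.982, -0.01]
force: [-6.4, -2.2, 7.5]
width: 0.285
gripper_force: 25.0
```

Emit:
move_arm(
  series=[
    [0.005, 0, 0.001, 0, 0, 0],
    [0.005, 0, 0.001, 0, 0, 0],
    [0.005, 0, 0.001, 0, 0, 0],
  ],
)

```text
clock: 10.05
position: [0.5607, -0.1364, 0.1181]
ee_rot: [-0.015, 2.987, -0.009]
force: [-18.3, -1.6, 17.0]
width: 0.282
gripper_force: 25.0
```

Emit:
move_arm(
  series=[
    [-0.004, 0, 0, 0, 0, 0],
    [-0.008, 0, 0, 0, 0, 0],
    [-0.008, 0, 0, 0, 0, 0],
  ],
)

```text
clock: 10.35
position: [0.5594, -0.1364, 0.1179]
ee_rot: [-0.017, 2.979, -0.012]
force: [7.6, -4.1, -16.2]
width: 0.278
gripper_force: 25.0
```

Emit:
move_arm(
  series=[
    [-0.001, 0, -0.002, 0, 0, 0],
    [-0.001, 0, -0.002, 0, 0, 0],
    [-0.001, 0, -0.002, 0, 0, 0],
  ],
)

```text
clock: 10.65
position: [0.5591, -0.1364, 0.1177]
ee_rot: [-0.017, 2.978, -0.012]
force: [2.3, -3.2, -1.2]
width: 0.28
gripper_force: 25.0
```

Emit:
move_arm(
  series=[
    [-0.002, 0, -0.001, 0, 0, 0],
    [-0.002, 0, -0.001, 0, 0, 0],
    [-0.002, 0, -0.001, 0, 0, 0],
  ],
)

```text
clock: 10.95
position: [0.5581, -0.1364, 0.1173]
ee_rot: [-0.017, 2.977, -0.012]
force: [3.8, -3.6, 1.2]
width: 0.281
gripper_force: 25.0
```

Emit:
move_arm(
  series=[
    [-0.001, 0, 0, 0, 0, 0],
    [-0.001, 0, 0, 0, 0, 0],
    [-0.001, 0, 0, 0, 0, 0],
    [-0.001, 0, 0, 0, 0, 0],
    [-0.001, 0, 0, 0, 0, 0],
  ],
)

```text
clock: 11.45
position: [0.5574, -0.1364, 0.1171]
ee_rot: [-0.017, 2.977, -0.012]
force: [5.2, -3.6, -2.4]
width: 0.279
gripper_force: 25.0
```

Emit:
move_arm(
  series=[
    [0, 0, 0, 0, 0, 0],
    [0, 0, 0, 0, 0, 0],
    [0, 0, 0, 0, 0, 0],
    [0, 0, 0, 0, 0, 0],
    [0, 0, 0, 0, 0, 0],
  ],
)

```text
clock: 11.95
position: [0.5574, -0.1364, 0.1171]
ee_rot: [-0.017, 2.977, -0.012]
force: [5.4, -3.1, -2.2]
width: 0.281
gripper_force: 25.0
```

Caught: it held about 5 N for over a second at roughly 3 mm. Now I ease it home, let go and back off.

Emit:
move_arm(
  series=[
    [0.002, 0, 0, 0, 0, 0],
    [0.004, 0, 0.001, 0, 0, 0],
    [0.006, 0, 0.002, 0, 0, 0],
    [0.006, 0, 0.002, 0, 0, 0],
    [0.006, 0, 0.002, 0, 0, 0],
  ],
)

```text
clock: 12.45
position: [0.5598, -0.1363, 0.1179]
ee_rot: [-0.017, 2.981, -0.011]
force: [-2.4, -4.5, 4.2]
width: 0.28
gripper_force: 25.0
```

Emit:
move_arm(
  series=[
    [0, 0, 0, 0, 0, 0],
    [0, 0, 0, 0, 0, 0],
    [0, 0, 0, 0, 0, 0],
    [0, 0, 0, 0, 0, 0],
    [0, 0, 0, 0, 0, 0],
  ],
  claw=0.3,
)

```text
clock: 12.95
position: [0.5605, -0.1357, 0.118]
ee_rot: [-0.018, 2.98, -0.011]
force: [1.2, -0.4, 0.2]
width: 0.635
gripper_force: 0.0
```

Emit:
move_arm(
  series=[
    [-0.01, 0, 0.03, 0, 0, 0],
    [-0.02, 0, 0.08, 0, 0, 0],
    [-0.06, 0, 0.14, 0, 0, 0],
    [-0.12, 0, 0.2, 0, 0, 0],
    [-0.16, 0, 0.22, 0, 0, 0],
  ],
)

```text
clock: 13.45
position: [0.4409, -0.1362, 0.2848]
ee_rot: [-0.018, 2.977, -0.012]
force: [0.5, 0.3, 1.4]
width: 0.652
gripper_force: 0.0
```

Run:
```python
from h import *
s=readout.observe(); print(s['position'],s['force'],s['width'])
pics=[]
for n in ('scene','top'):
    p,d=snap(n); u,v=(310,240) if n=='scene' else (300,180)
    pics.append(cv2.resize(p[v-75:v+75,u-65:u+65],None,fx=3,fy=3))
    W=cloud(n,d); hsv=cv2.cvtColor(p,cv2.COLOR_RGB2HSV); H,S,V=[hsv[...,i] for i in range(3)]
    b=(H>105)&(H<128)&(S>130)&(V>40)&(abs(W[...,1]+.14)<.05)&(W[...,0]>.5)&(W[...,2]>.1)
    print(n,b.sum(),np.percentile(W[b],[3,50,97],0).round(3).tolist() if b.sum() else '')
    if n=='top': print([W[v,u].round(3).tolist() for v in (154,160,165) for u in (298,340)])
cv2.imwrite('pics/end.png',cv2.cvtColor(np.hstack(pics),cv2.COLOR_RGB2BGR))
```

```text
[ 0.44089386 -0.13621583  0.28482702] [0.46594518 0.25960396 1.35508672] 0.6520045052127197
scene 85 [[0.552, -0.153, 0.121], [0.564, -0.147, 0.149], [0.571, -0.129, 0.154]]
top 37 [[0.549, -0.147, 0.129], [0.553, -0.131, 0.151], [0.565, -0.124, 0.156]]
[[0.656, -0.075, 0.192], [0.655, -0.19, 0.191], [0.64, -0.075, 0.187], [0.641, -0.19, 0.181], [0.629, -0.075, 0.179], [0.629, -0.191, 0.175]]
```

View pics/end.png

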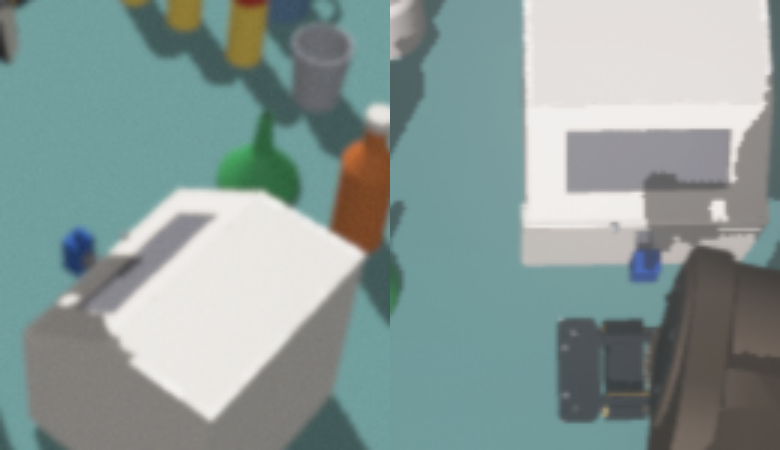

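The flap is shut at right (648,160). The knob at (646,262) has moved in about 14 mm to home (top at z 0.152, x 0.559), and the robot is clear. Handing in.

```bash
python3 -c "
from cell import ticket; print(ticket.sign_off())"
```

```text
the job is handed in; nothing more can be done
None
```

The shaker is in the bin with the flap shut, and the front, which started uncaught, was pressed home, held a tug of about 5 N for over a second, and was let go fully home; the job is handed in at about 13.5 s, with no verdict returned.

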